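# Open the green scrap caddy with its pedal and let it close softly

## Task

Let us see whether the green-lidded scrap caddy on the worktop has been emptied: press its green pedal right down so that the lid stands wide open, hold it there for about two seconds, then ease the pedal slowly all the way back up so that the lid settles shut without slamming, and move away. Open it by the pedal alone, never by the lid, do not touch the grey-lidded caddy beside it, and leave the little pumpkin and the jars standing where they are.

Things in the scene. Friction and masses are not known exactly. Their poses are not given: they have to be found in the camera images.
- green_caddy: Small steel worktop scrap caddy on a black plinth with a green lid, fixed to the worktop. Body 100 (x) x 100 (y) x 148 mm, lid top at 160 mm. Origin at the centre of its underside, on the worktop; its own -x axis points out of its front, where the pedal is; z is up. It may stand left or right of the grey caddy. A tall coffee brewer stands behind and to the right of the two.
- green_pad: Green pedal pad, 34 (x) x 40 (y) x 7 mm, on a low 8 mm steel bar. Origin: centre of its top face, 150 mm along the caddy's -x from the caddy's origin (100 mm before its front wall); 54 mm above the worktop at rest, 22 mm pressed right down (firm stop). y runs across the caddy's front. Push straight down on its middle with closed fingers; takes 3 to 6 N; springs up when let go.
- green_pedal (a joint): Turn of the green caddy's pedal: 0 at rest (up), 0.25 rad pressed right down. Spring-loaded to return to 0. Its pivot lies 130 mm behind the pad's centre and 32 mm below it.
- green_lid (a joint): Turn of the green caddy's lid about the hinge on its back rim: 0 shut, 1.1 rad wide open. Linked to the pedal: 4.4 times the pedal's angle. Let go suddenly it slams; raising the pad at 20 to 40 mm/s lets it down softly; above about 170 mm/s counts as slamming.
- green_flap: Green lid of the green caddy, 112 x 106 x 9 mm. Origin on its hinge, 154 mm above the worktop on the back rim; when shut it reaches from there 113 mm along its -x axis over the caddy. It swings up and away from the pedal.
- grey_caddy: The same caddy with a grey lid and grey pedal pad, fixed beside the green one, about 140 mm from it between centres. Same sizes, origin and axes. To be left alone.
- grey_pedal (a joint): Turn of the grey caddy's pedal: 0 at rest, 0.25 rad pressed down. To stay at 0.
- pumpkin: Small white dried pumpkin ornament, 61 x 62 x 57 mm, loose. Origin at the centre of its underside.
- dry_jar: Glass jar with a grey-beige screw lid, 73 mm across, 90 mm tall, loose. Origin at the centre of its underside.
- spice_jar: Spice jar with a red cap, 46 mm across, 100 mm tall, loose. Origin at the centre of its underside.

How it is judged:
By the outcome, as a careful person would: the job done as asked, in the order asked, and still so for the second after the job is handed in, with the robot touching nothing.
It also fails if it takes over 37 s, if anything falls off the work surface, if the arm or the gripper's body presses on something with over 40 N, if the wrist force passes 120 N, or if a joint passes its speed limit or range.

## Robot

A 6-joint arm with a two-finger parallel gripper is mounted at the origin on a cart in front of the work surface, level with it; the furniture and walls round the work are solid. World frame = base frame: x ahead of the robot, y to its left, z up, the work surface at z = 0. Lengths are in m, angles in rad, forces in N, time in s.
With the tool pointing down it reaches from about 0.35 to 0.975 m from the base axis. Payload 4.9 kg.
Tool frame: the origin (TCP) lies midway between the tips of the shut fingers; the grasp point (between the pads) lies 19 mm behind it (pinch_z is the z of the grasp point in the tool frame, in m); z points along the fingers, y is the line along which they close (so a half turn about z gives the same grasp; the last joint's range is limited). The gripper opens to 85 mm and grips with 20 to 120 N. Pads are 22 mm wide; open, the fingers measure 114 mm over their backs; the gripper's body (76 mm by 85 mm) begins 54 mm behind the grasp point. The pads swing forward as they close: fully open they stand 13 mm farther back than shut.
Start: joints at [1.092, 0.053, 1.613, -0, 1.476, -0.119], TCP at [0.22, 0.585, 0.194] pointing down, gripper open.
Joint ranges: [-3.01, 3.01], [-1.01, 2.22], [0.06, 2.58], [-1.02, 4.17], [0.09, 2.62], [-3.14, 3.14]. Speed limits (rad/s): [2.57, 2.57, 3.14, 3.14, 3.14, 3.14].

## Interface

Orientations are given as a unit quaternion [w, x, y, z].
In Python, from station import * gives the robot as it stands. The module is installed in compiled form; this text tells all that it offers.
- The arm moves only by the shell command python3 -m handwheel 'ROWS'. ROWS is JSON, a list of rows, each a list of 7 numbers: the shift along the tool's x, y, z normalised to -1 to 1, where 1 is 0.025 m, then the turn, a rotation vector about the tool's x, y, z normalised to -1 to 1, where 1 is 0.1 rad, then the finger opening in mm, from 0 to 85.4. A call has 1 to 5 rows; each row shifts and turns the commanded pose from where the row before left it, along the tool's axes as they then stand; what a row does not reach is not made up. A row lasts 1/12 s, in which the tool goes at most 41.7 mm and 7.16 degrees, less where a joint would pass 70% of its speed; a pose out of reach is approached as far as the arm can. A call with a number of a shift or a turn outside -1 to 1 is refused whole. A call with a gripper value outside its range is refused whole. The fingers move at their own pace and stop on an object; the grip force is fixed at half the most. Time passes only in rows, so rows that do not move let the fingers close. It gives the time, the measured TCP pose, the force, the opening and the grip force at its end, in the units of the state.
- get_obs(): the state, without advancing time (a new reading comes with each control period).
- capture(name): name is "scene" or "top" or "wrist"; returns the picture (480x640x3 uint8, red, green, blue); there is no depth.
- get_calibration(name): a dict with "fx", "fy", "cx", "cy" (pixels), "dist_coeffs" ([k1, k2, p1, p2, k3] as OpenCV has them; the pictures are not rectified), "extrinsics" (4x4, takes a point from camera to world coordinates); the wrist camera has in their place "tool_from_camera" (4x4, takes a point from camera to tool coordinates, whose origin is the TCP and whose axes are the flange's). Camera axes: x right, y down, z forward; pixel columns grow to the right and rows downward; lengths in m; the calibration is good to about 2 mm. A picture is of the moment at which its call begins: read the wrist's pose just before it. get_calibration takes no time and is no camera call.
- job_done(): hands the job in; it is judged then, once.
The state is a dict: "clock": time; "qpos": joint angles; "joint_velocities": joint speeds; "joint_efforts": joint torques, N m; "eef_pos": TCP position; "ee_rot": TCP orientation; "wrist_force": force on the tool from outside, world axes, zero at the start; "moment": the same for the moment, N m; "gripper_width": opening from 0.0 (shut) to 1.0 (fully open); "grip_force": force on a finger pad.
Only numpy, scipy, OpenCV 4.12 (cv2) and the standard library are available. Lean on these libraries where they do the work, as an engineer would, in place of code of your own. Each camera call takes 0.05 s, during which the arm holds its last target. There are 200 camera calls.

## Working session

There is one attempt and no reset: what is moved stays moved. The work goes in short steps, Python scripts to look and compute and a shell command to move; the robot and the scene stay as the last step left them, time stands still between calls to the robot, and variables do not carry over. Pictures are saved under pics/ and viewed, at most 10 in all, crops included, and the job is handed in when it is done.

```bash
mkdir -p pics; python3 - <<'E'
from station import *
import cv2
for n in("scene","top"):
    cv2.imwrite(f"pics/{n}0.png",capture(n)[:,:,::-1])
o=get_obs();print(o['clock'],o['eef_pos'],o['ee_rot'],o['wrist_force'],o['gripper_width'])
E
```

```text
0.1 [0.21976221 0.58442702 0.19269685] [-2.71744557e-04  1.78925559e-01  9.83862196e-01 -8.66012046e-04] [ 0.51858339  0.27445865 -0.39463392] 1.0036693140566673
```

View pics/scene0.png

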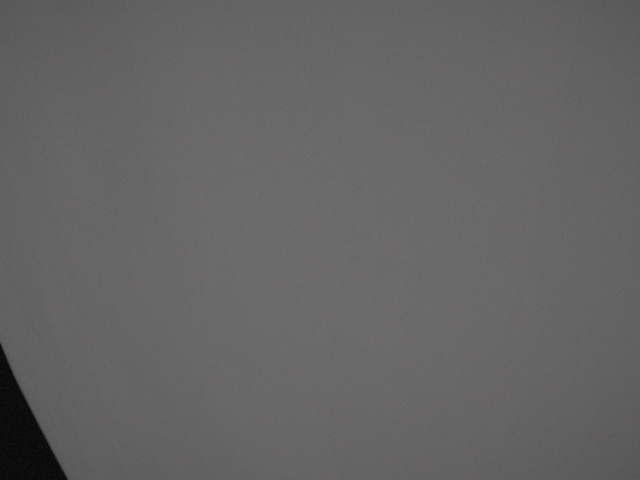

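View pics/top0.png

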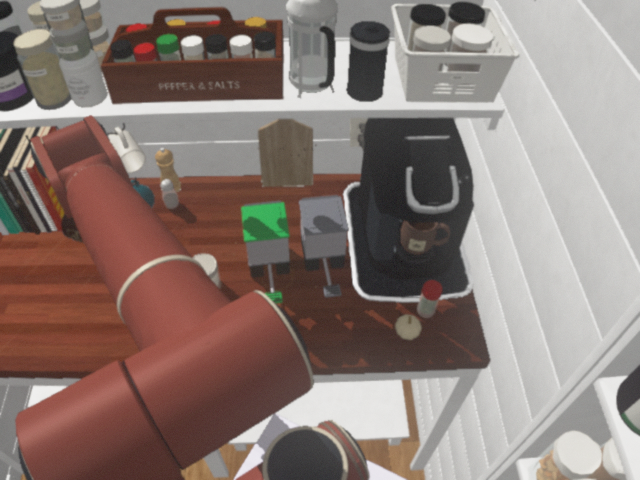

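The scene camera is blocked by an arm link. The top view shows the green lid at about (266,222), its pad at (275,297), the grey caddy to its right (lid (323,215), pad (332,290)), the dry jar at (207,268), the pumpkin at (408,327) and the spice jar at (430,298).

```bash
cat > h.py <<'E'
import numpy as np,cv2
from station import *
from scipy.spatial.transform import Rotation as R
def cast(c,E,px,z):
    K=np.array([[c['fx'],0,c['cx']],[0,c['fy'],c['cy']],[0,0,1]])
    p=cv2.undistortPoints(np.float64(px).reshape(-1,1,2),K,np.array(c['dist_coeffs'])).reshape(-1,2)
    d=np.c_[p,np.ones(len(p))]@E[:3,:3].T
    return E[:3,3]+d*((z-E[2,3])/d[:,2])[:,None]
def tool():
    o=get_obs();T=np.eye(4);T[:3,:3]=R.from_quat(np.roll(o['ee_rot'],-1)).as_matrix();T[:3,3]=o['eef_pos'];return T
def green(im):
    h=cv2.cvtColor(im,cv2.COLOR_RGB2HSV)
    return cv2.inRange(h,(45,110,60),(80,255,255))
def blobs(im,n=4):
    cs,_=cv2.findContours(green(im),cv2.RETR_EXTERNAL,cv2.CHAIN_APPROX_NONE)
    return sorted(cs,key=cv2.contourArea)[::-1][:n]
E
python3 - <<'E'
from h import *
np.set_printoptions(precision=4,suppress=True)
im=cv2.cvtColor(cv2.imread('pics/top0.png'),cv2.COLOR_BGR2RGB)
c=get_calibration('top');E=np.array(c['extrinsics']);print(E)
for b in blobs(im):
    x=cv2.boundingRect(b);q=cv2.boxPoints(cv2.minAreaRect(b));a=cv2.approxPolyDP(b,4,True).reshape(-1,2)
    z=.159 if cv2.contourArea(b)>600 else .054
    print(x,cv2.contourArea(b),a.tolist(),'\n',cast(c,E,a,z)[:,:2],cast(c,E,b.reshape(-1,2).mean(0),z))
print(cast(c,E,[[332,290],[207,285],[408,335],[428,315]],[.054,.0,.01,0]))
w=get_calibration('wrist');print(np.array(w['tool_from_camera']),w['fx'])
E
```

```text
[[ 0.4631 -0.6805  0.5679 -0.2026]
 [-0.8861 -0.3687  0.2809 -0.1179]
 [ 0.0183 -0.6333 -0.7737  1.1106]
 [ 0.      0.      0.      1.    ]]
(241, 202, 48, 40) 1450.0 [[283, 203], [241, 207], [244, 240], [287, 236]] 
 [[0.5625 0.3689]
 [0.5023 0.4519]
 [0.4182 0.3888]
 [0.4759 0.3077]] [[0.4882 0.3783 0.159 ]]
(156, 34, 21, 19) 218.0 [[157, 38], [160, 50], [165, 52], [167, 44], [170, 51], [176, 48], [171, 46], [175, 35]] 
 [[1.1764 1.2989]
 [1.1115 1.2299]
 [1.1086 1.2033]
 [1.1579 1.2338]
 [1.1226 1.1907]
 [1.1499 1.1838]
 [1.153  1.2104]
 [1.2258 1.2492]] [[1.1583 1.235  0.054 ]]
(0, 197, 21, 34) 73.5 [[0, 197], [19, 230]] 
 [[0.2841 1.1555]
 [0.2243 1.0032]] [[0.2512 1.0749 0.054 ]]
(267, 292, 15, 8) 57.0 [[281, 298], [279, 292], [267, 294]] 
 [[0.3789 0.2721]
 [0.3914 0.2848]
 [0.3729 0.3069]] [[0.3779 0.2887 0.054 ]]
[[ 0.4562  0.1768  0.054 ]
 [ 0.3531  0.4759  0.    ]
 [ 0.4539 -0.0266  0.01  ]
 [ 0.5347 -0.0484  0.    ]]
[[ 0.0001 -0.9447 -0.3279  0.085 ]
 [ 1.      0.      0.      0.0006]
 [-0.     -0.3279  0.9447 -0.18  ]
 [ 0.      0.      0.      1.    ]] 334.1686083328177
```

```bash
python3 -m handwheel '[[-0.5,-0.44,0,0,0,0,0],[-1,-0.89,0,0,0,0,0],[-1,-0.89,0,0,0,0,0],[-1,-0.89,0,0,0,0,0],[-1,-0.89,0,0,0,0,0]]'
python3 -m handwheel '[[-1,-0.89,0,0,0,0,0],[-1,-0.89,0,0,0,0,0],[-1,-0.89,0,0,0,0,0],[-0.5,-0.44,0,0,0,0,0],[0,0,0,0,0,0,0]]'
python3 - <<'E'
from h import *
import json
np.set_printoptions(precision=4,suppress=True)
T=tool();im=capture('wrist');cv2.imwrite('pics/w1.png',im[:,:,::-1]);cv2.imwrite('pics/s1.png',capture('scene')[:,:,::-1])
c=get_calibration('wrist');E=T@np.array(c['tool_from_camera']);print(T)
for b in blobs(im):
    print(cv2.boundingRect(b),cv2.contourArea(b));a=cv2.approxPolyDP(b,6,True).reshape(-1,2);print(a.tolist(),'\n',cast(c,E,a,.054)[:,:2],cast(c,E,a,.159)[:,:2])
E
```

```text
clock: 0.52
eef_pos: [0.2902, 0.4502, 0.1931]
ee_rot: [-0.0, 0.179, 0.984, -0.0]
wrist_force: [-0.1, 0.7, 0.2]
gripper_width: 0.296
grip_force: 0.0
clock: 0.93
eef_pos: [0.3457, 0.3456, 0.1933]
ee_rot: [0.0, 0.181, 0.983, -0.001]
wrist_force: [0.4, 0.3, -0.8]
gripper_width: -0.0
grip_force: 0.0
[[-0.9345  0.356   0.0001  0.3457]
 [ 0.356   0.9345 -0.0011  0.3456]
 [-0.0005 -0.001  -1.      0.1933]
 [ 0.      0.      0.      1.    ]]
(381, 316, 132, 82) 3472.0
[[381, 347], [404, 345], [491, 397], [512, 378], [409, 316]] 
 [[0.5179 0.3568]
 [0.525  0.3823]
 [0.6426 0.4639]
 [0.6225 0.4939]
 [0.4896 0.398 ]] [[0.4353 0.3633]
 [0.44   0.3805]
 [0.5189 0.4352]
 [0.5054 0.4553]
 [0.4163 0.391 ]]
(259, 235, 46, 43) 1089.5
[[277, 235], [259, 265], [286, 277], [304, 250]] 
 [[0.3508 0.2989]
 [0.3744 0.2683]
 [0.3971 0.2893]
 [0.3755 0.3183]] [[0.3231 0.3245]
 [0.3389 0.3039]
 [0.3541 0.318 ]
 [0.3396 0.3375]]
(409, 392, 23, 20) 109.0
[[409, 393], [431, 411]] 
 [[0.5963 0.369 ]
 [0.6357 0.3874]] [[0.4878 0.3715]
 [0.5143 0.3839]]
(377, 350, 3, 3) 1.5
[[379, 350]] 
 [[0.5211 0.3534]] [[0.4374 0.361 ]]
```

View pics/w1.png

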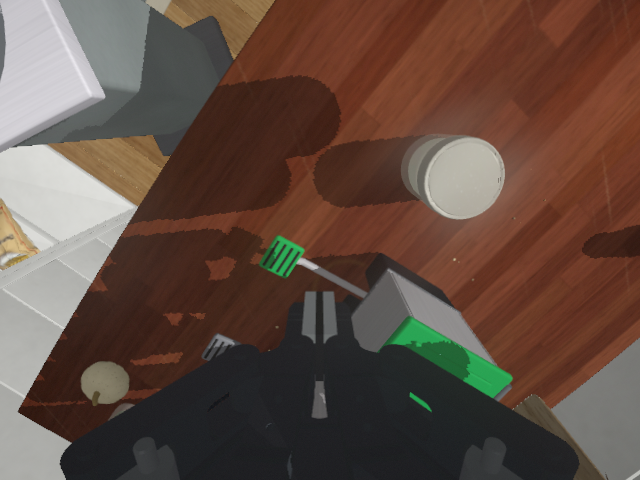

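The wrist view shows the green pad at (281,257), which puts its centre at about (0.374, 0.294). That matches the estimate from the lid. The grey pad is at (218,347) and the dry jar at (465,177), both clear of the path down.

```bash
python3 -m handwheel '[[-0.6,-0.5,0,0,0,0,0],[-0.8,-0.8,0,0,0,0,0],[-0.33,-0.3,0.4,0,0,0,0],[0,0,1,0,0,0,0],[0,0,1,0,0,0,0]]'
python3 -m handwheel '[[0,0,1,0,0,0,0],[0,0,0.7,0,0,0,0],[0,0,0.3,0,0,0,0],[0,0,0,0,0,0,0],[0,0,0,0,0,0,0]]'
python3 - <<'E'
from h import *
print(tool());im=capture('wrist');cv2.imwrite('pics/w2.png',im[:,:,::-1]);cv2.imwrite('pics/s2.png',capture('scene')[:,:,::-1])
E
```

```text
clock: 1.45
eef_pos: [0.3717, 0.2965, 0.1339]
ee_rot: [0.001, 0.179, 0.984, 0.001]
wrist_force: [0.4, 0.1, -0.2]
gripper_width: 0.005
grip_force: 0.0
clock: 1.87
eef_pos: [0.3708, 0.2961, 0.0838]
ee_rot: [-0.0, 0.179, 0.984, -0.0]
wrist_force: [-0.2, 1.0, 0.2]
gripper_width: 0.001
grip_force: 0.0
[[-9.36257173e-01  3.51315036e-01 -5.00515029e-04  3.70771943e-01]
 [ 3.51315055e-01  9.36257299e-01  5.23745151e-05  2.96120003e-01]
 [ 4.87010804e-04 -1.26802450e-04 -9.99999873e-01  8.38310339e-02]
 [ 0.00000000e+00  0.00000000e+00  0.00000000e+00  1.00000000e+00]]
```

View pics/w2.png

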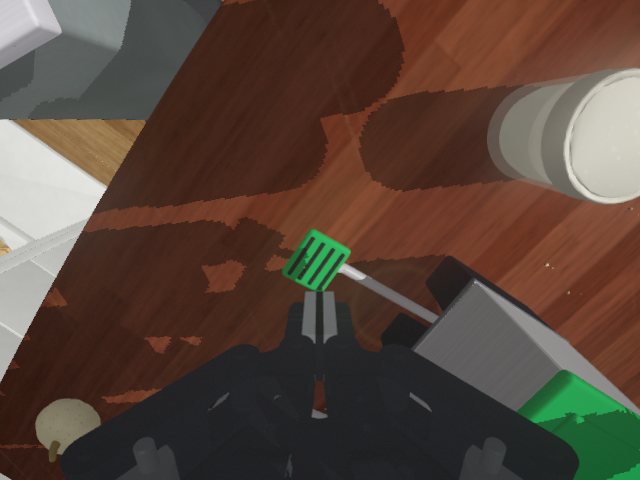

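View pics/s2.png

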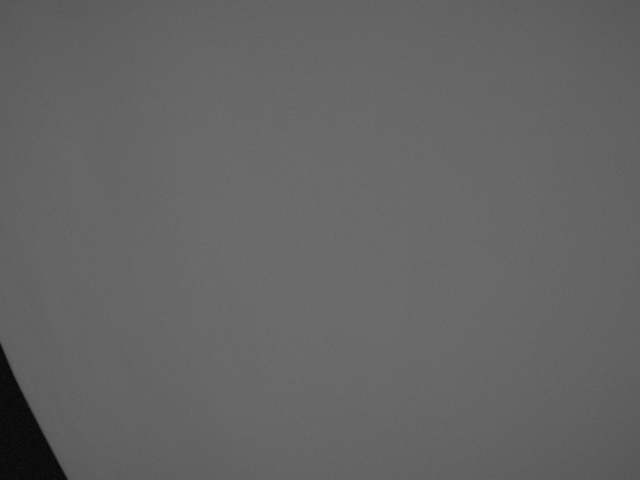

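The pad shows at (317,260), just ahead of the fingertips. The scene camera is still blocked by something, so I won't use it. I'll check the pad position once more from this view.

```bash
python3 - <<'E'
from h import *
np.set_printoptions(precision=4,suppress=True)
im=cv2.cvtColor(cv2.imread('pics/w2.png'),cv2.COLOR_BGR2RGB)
T=tool();c=get_calibration('wrist');E=T@np.array(c['tool_from_camera'])
for b in blobs(im):
    if 300<cv2.contourArea(b) and cv2.boundingRect(b)[0]<400:
        q=cv2.boxPoints(cv2.minAreaRect(b));p=cast(c,E,q,.054);print(q,p,p.mean(0));print((T[:3,:3].T@(p.mean(0)-T[:3,3])))
E
```

```text
[[279.9231 272.6154]
 [312.2307 224.1538]
 [351.6923 250.4615]
 [319.3846 298.923 ]] [[0.3747 0.2672 0.054 ]
 [0.3499 0.3007 0.054 ]
 [0.3766 0.3191 0.054 ]
 [0.4037 0.2856 0.054 ]] [0.3762 0.2931 0.054 ]
[-0.0051 -0.0017  0.0314]
```

```bash
python3 -m handwheel '[[-0.17,-0.11,0.4,0,0,0,0],[0,0,0.4,0,0,0,0],[0,0,0.2,0,0,0,0],[0,0,0.16,0,0,0,0],[0,0,0.16,0,0,0,0]]'
python3 -m handwheel '[[0,0,0.16,0,0,0,0],[0,0,0.16,0,0,0,0],[0,0,0.16,0,0,0,0],[0,0,0.16,0,0,0,0],[0,0,0,0,0,0,0]]'
```

```text
clock: 2.38
eef_pos: [0.3738, 0.2912, 0.0499]
ee_rot: [-0.0, 0.179, 0.984, -0.0]
wrist_force: [-0.3, 1.0, -0.4]
gripper_width: -0.004
grip_force: 0.0
clock: 2.8
eef_pos: [0.3734, 0.2911, 0.0338]
ee_rot: [-0.001, 0.179, 0.984, -0.001]
wrist_force: [-0.0, -0.0, 0.5]
gripper_width: 0.001
grip_force: 0.0
```

The wrist shows no force, so I'll look before going on.

```bash
python3 - <<'E'
from h import *
o=get_obs();print(o['eef_pos'],o['wrist_force'],o['moment'])
im=capture('wrist');t=capture('top');cv2.imwrite('pics/w3.png',cv2.cvtColor(np.hstack([im[150:470,150:640][:, :400],cv2.resize(t[180:340,200:400],(400,320))]),cv2.COLOR_RGB2BGR))
E
```

```text
[0.37342748 0.29112214 0.03378963] [-0.00267047 -0.0350555   0.47663485] [ 0.03067031 -0.01453438 -0.06388111]
```

View pics/w3.png

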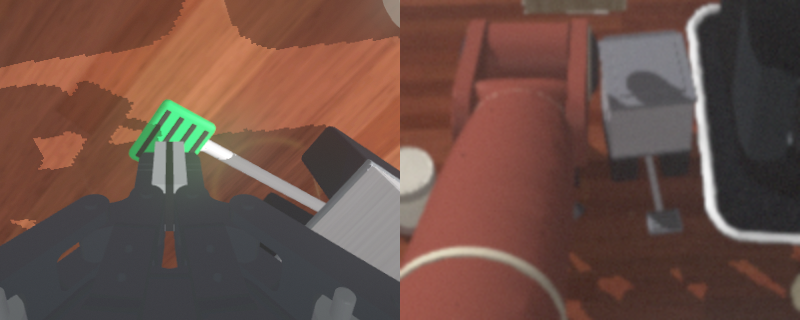

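```bash
python3 - <<'E'
from h import *
np.set_printoptions(precision=4,suppress=True)
T=tool();im=capture('wrist');c=get_calibration('wrist');E=T@np.array(c['tool_from_camera'])
cv2.imwrite('pics/w4.png',im[:,:,::-1])
for b in blobs(im,3):
    print(cv2.boundingRect(b),cv2.contourArea(b))
    if cv2.contourArea(b)>300 and cv2.boundingRect(b)[0]<400:
        a=cv2.approxPolyDP(b,4,True).reshape(-1,2);print(a.tolist())
        for z in(.054,.034):print(z,cast(c,E,a,z)[:,:2])
K=np.array([[c['fx'],0,c['cx']],[0,c['fy'],c['cy']],[0,0,1]])
def proj(p):
    q=np.linalg.inv(E)@np.r_[p,1];return cv2.projectPoints(q[:3].reshape(1,3),np.zeros(3),np.zeros(3),K,np.array(c['dist_coeffs']))[0].ravel()
print('tcp',proj(T[:3,3]))
u=np.array([.812,.584,0]);v=np.array([-.584,.812,0])
for z,s in((.054,0),(.034,-.003)):
    p=np.array([.3755,.2935,z])+s*u
    print(z,[proj(p+i*.017*u+j*.02*v).round().tolist() for i,j in((-1,-1),(-1,1),(1,1),(1,-1))])
E
```

```text
(279, 249, 85, 61) 2112.5
[[363, 274], [314, 249], [279, 304], [288, 309], [302, 301], [304, 291], [311, 290], [329, 265], [333, 268], [317, 291], [328, 290], [343, 272], [334, 290], [335, 302], [354, 278], [358, 281], [345, 303]]
0.054 [[0.3732 0.3172]
 [0.3508 0.298 ]
 [0.3742 0.2686]
 [0.3788 0.272 ]
 [0.3769 0.2811]
 [0.3715 0.2844]
 [0.3723 0.2881]
 [0.362  0.3022]
 [0.3643 0.3036]
 [0.374  0.2909]
 [0.3755 0.2967]
 [0.3683 0.3077]
 [0.3767 0.2997]
 [0.3838 0.2977]
 [0.3737 0.312 ]
 [0.3761 0.3135]
 [0.3863 0.3026]]
0.034 [[0.3829 0.3166]
 [0.3578 0.2951]
 [0.3841 0.262 ]
 [0.3893 0.2658]
 [0.3871 0.276 ]
 [0.3811 0.2797]
 [0.382  0.2839]
 [0.3703 0.2997]
 [0.373  0.3013]
 [0.3839 0.2871]
 [0.3856 0.2935]
 [0.3775 0.3059]
 [0.3869 0.2969]
 [0.3949 0.2947]
 [0.3835 0.3108]
 [0.3863 0.3124]
 [0.3977 0.3002]]
tcp [317.957  275.2246]
0.054 [[276.0, 304.0], [317.0, 246.0], [370.0, 280.0], [328.0, 333.0]]
0.034 [[276.0, 284.0], [313.0, 231.0], [361.0, 262.0], [323.0, 312.0]]
```

View pics/w4.png

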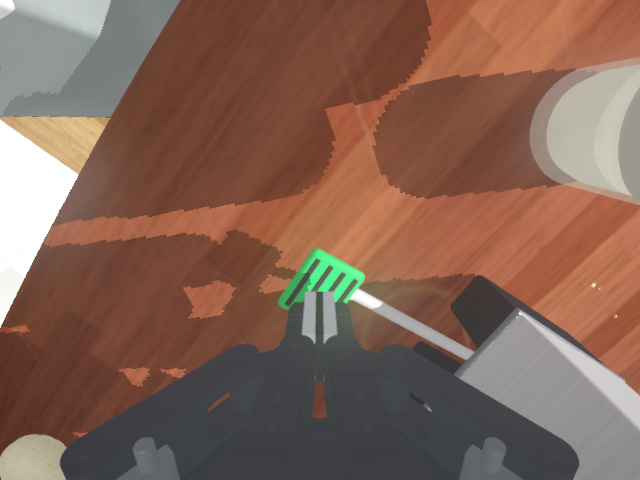

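The pad is still at its rest height. The image shows the finger tips at row 291, where the nominal TCP would project to 275, so the tips probably sit a little higher than the TCP and haven't touched yet. I'll go on slowly, watching the force.

```bash
python3 -m handwheel '[[0,0,0.1,0,0,0,0],[0,0,0.1,0,0,0,0],[0,0,0,0,0,0,0]]'
python3 -m handwheel '[[0,0,0.1,0,0,0,0],[0,0,0.1,0,0,0,0],[0,0,0,0,0,0,0]]'
```

```text
clock: 3.2
eef_pos: [0.3738, 0.2913, 0.0293]
ee_rot: [-0.0, 0.179, 0.984, -0.0]
wrist_force: [0.3, -0.1, 0.0]
gripper_width: -0.005
grip_force: 0.0
clock: 3.45
eef_pos: [0.3736, 0.2912, 0.0241]
ee_rot: [-0.0, 0.179, 0.984, -0.0]
wrist_force: [-0.4, 0.8, -1.2]
gripper_width: 0.003
grip_force: 0.0
```

```bash
python3 - <<'E'
from h import *
np.set_printoptions(precision=4,suppress=True)
o=get_obs();print(o['joint_efforts'])
im=capture('wrist');cv2.imwrite('pics/w5.png',im[:,:,::-1])
T=tool();c=get_calibration('wrist');E=T@np.array(c['tool_from_camera'])
K=np.array([[c['fx'],0,c['cx']],[0,c['fy'],c['cy']],[0,0,1]])
def proj(p):
    q=np.linalg.inv(E)@np.r_[p,1];return cv2.projectPoints(q[:3].reshape(1,3),np.zeros(3),np.zeros(3),K,np.array(c['dist_coeffs']))[0].ravel().round().tolist()
u=np.array([.812,.584,0]);v=np.array([-.584,.812,0])
for z,s in((.054,0),(.044,-.002),(.034,-.003)):
    p=np.array([.3755,.2935,z])+s*u
    print(z,[proj(p+i*.017*u+j*.02*v) for i,j in((-1,-1),(-1,1),(1,1),(1,-1))])
for b in blobs(im,2): print(cv2.boundingRect(b),cv2.approxPolyDP(b,4,True).reshape(-1,2)[:4].tolist())
E
```

```text
[ -0.0293 -26.7566 -33.2389   0.0004  -0.0706  -0.    ]
0.054 [[274.0, 314.0], [317.0, 254.0], [373.0, 289.0], [329.0, 344.0]]
0.044 [[273.0, 302.0], [314.0, 245.0], [367.0, 278.0], [325.0, 332.0]]
0.034 [[274.0, 293.0], [313.0, 238.0], [364.0, 270.0], [324.0, 321.0]]
(277, 256, 90, 65) [[366, 283], [316, 256], [277, 314], [287, 319]]
(300, 295, 4, 7) [[303, 295], [300, 301]]
```

View pics/w5.png

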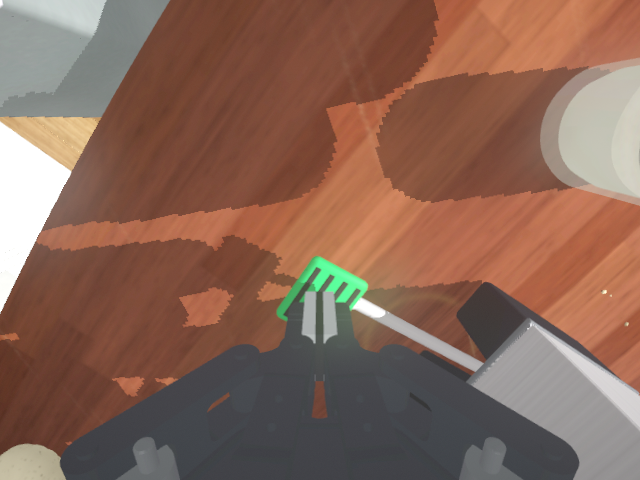

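The pad (316,256)-(366,283) is still at its rest height and the finger tips at (320,292) are still above it, with no force felt. I'll keep going down in small steps and use the force to find contact.

```bash
python3 -m handwheel '[[0,0,0.1,0,0,0,0],[0,0,0.1,0,0,0,0],[0,0,0,0,0,0,0]]'
python3 -m handwheel '[[0,0,0.1,0,0,0,0],[0,0,0.1,0,0,0,0],[0,0,0,0,0,0,0]]' | grep -E "eef|wrist"
python3 - <<'E'
from h import *
im=capture('wrist')
for b in blobs(im,1): print(cv2.boundingRect(b),cv2.approxPolyDP(b,4,True).reshape(-1,2)[:4].tolist())
E
```

```text
clock: 3.75
eef_pos: [0.3737, 0.2912, 0.0192]
ee_rot: [-0.0, 0.179, 0.984, -0.0]
wrist_force: [-0.5, -0.4, -0.3]
gripper_width: 0.001
grip_force: 0.0
eef_pos: [0.3741, 0.2914, 0.0147]
wrist_force: [-0.3, -1.0, 4.1]
(274, 260, 94, 68) [[367, 289], [314, 260], [274, 320], [285, 327]]
```

Contact: 4 N at a reported TCP z of about 0.016, so the tips are about 38 mm above the nominal TCP. The firm stop should come at about −0.016.

```bash
python3 -m handwheel '[[0,0,0.12,0,0,0,0],[0,0,0.12,0,0,0,0],[0,0,0.12,0,0,0,0],[0,0,0.12,0,0,0,0],[0,0,0,0,0,0,0]]' | grep -E "eef|wrist"
python3 -m handwheel '[[0,0,0.12,0,0,0,0],[0,0,0.12,0,0,0,0],[0,0,0.12,0,0,0,0],[0,0,0.12,0,0,0,0],[0,0,0,0,0,0,0]]' | grep -E "eef|wrist"
python3 - <<'E'
from h import *
im=capture('wrist')
for b in blobs(im,1): print(cv2.boundingRect(b),cv2.approxPolyDP(b,4,True).reshape(-1,2)[:4].tolist())
E
```

```text
eef_pos: [0.3738, 0.2912, 0.0021]
wrist_force: [-0.9, -1.6, 3.8]
eef_pos: [0.3737, 0.2911, -0.0101]
wrist_force: [-3.0, -1.8, 4.6]
(271, 257, 93, 69) [[363, 289], [309, 257], [271, 316], [286, 324]]
```

```bash
python3 -m handwheel '[[0,0,0.1,0,0,0,0],[0,0,0.1,0,0,0,0],[0,0,0,0,0,0,0]]' | grep -E "eef|wrist"
python3 -m handwheel '[[0,0,0.06,0,0,0,0],[0,0,0.04,0,0,0,0],[0,0,0,0,0,0,0]]' | grep -E "clock|eef|wrist"
```

```text
eef_pos: [0.3741, 0.2915, -0.0145]
wrist_force: [-1.2, -2.3, 4.2]
clock: 5.43
eef_pos: [0.3742, 0.2916, -0.0158]
wrist_force: [-4.9, -3.9, 9.9]
```

The force has risen to 10 N, so the pedal is at the firm stop. I'll add a hair more, hold, and check the lid.

```bash
python3 -m handwheel '[[0,0,0.03,0,0,0,0],[0,0,0,0,0,0,0],[0,0,0,0,0,0,0],[0,0,0,0,0,0,0],[0,0,0,0,0,0,0]]' | grep -E "clock|eef|wrist"
python3 - <<'E'
from h import *
im=capture('wrist');t=capture('top');cv2.imwrite('pics/w6.png',cv2.cvtColor(np.hstack([cv2.resize(im,(400,300)),cv2.resize(t[100:340,160:480],(400,300))]),cv2.COLOR_RGB2BGR))
E
```

```text
clock: 5.85
eef_pos: [0.3742, 0.2916, -0.0159]
wrist_force: [-6.2, -4.9, 13.0]
```

View pics/w6.png

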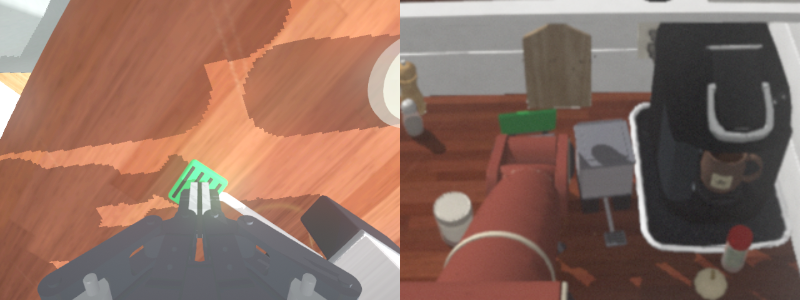

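The lid stands upright: in the top view (right half) its green underside shows at (528,120). Everything else is in place. I'll finish the hold, then ease the pedal up at about 27 mm/s.

```bash
Z='[0,0,0,0,0,0,0]'
python3 -m handwheel '[[0,0,0,0,0,0,0],[0,0,0,0,0,0,0],[0,0,0,0,0,0,0],[0,0,0,0,0,0,0],[0,0,0,0,0,0,0]]' >/dev/null
python3 -m handwheel '[[0,0,0,0,0,0,0],[0,0,0,0,0,0,0],[0,0,0,0,0,0,0],[0,0,0,0,0,0,0],[0,0,0,0,0,0,0]]' >/dev/null
python3 -m handwheel '[[0,0,0,0,0,0,0],[0,0,0,0,0,0,0],[0,0,0,0,0,0,0],[0,0,0,0,0,0,0],[0,0,0,0,0,0,0]]' >/dev/null
python3 -m handwheel '[[0,0,0,0,0,0,0],[0,0,0,0,0,0,0],[0,0,0,0,0,0,0],[0,0,0,0,0,0,0],[0,0,0,0,0,0,0]]' | grep -E "clock|eef|wrist"
python3 -m handwheel '[[0,0,-0.06,0,0,0,0],[0,0,-0.09,0,0,0,0],[0,0,-0.09,0,0,0,0],[0,0,-0.09,0,0,0,0],[0,0,-0.09,0,0,0,0]]' | grep -E "clock|eef|wrist"
python3 -m handwheel '[[0,0,-0.09,0,0,0,0],[0,0,-0.09,0,0,0,0],[0,0,-0.09,0,0,0,0],[0,0,-0.09,0,0,0,0],[0,0,-0.09,0,0,0,0]]' | grep -E "clock|eef|wrist"
python3 -m handwheel '[[0,0,-0.09,0,0,0,0],[0,0,-0.09,0,0,0,0],[0,0,-0.09,0,0,0,0],[0,0,-0.08,0,0,0,0],[0,0,-0.08,0,0,0,0]]' | grep -E "clock|eef|wrist"
python3 -m handwheel '[[0,0,-0.08,0,0,0,0],[0,0,-0.08,0,0,0,0],[0,0,-0.08,0,0,0,0],[0,0,-0.08,0,0,0,0],[0,0,-0.08,0,0,0,0]]' | grep -E "clock|eef|wrist"
```

```text
clock: 7.62
eef_pos: [0.3742, 0.2916, -0.0159]
wrist_force: [-6.8, -4.7, 15.5]
clock: 8.03
eef_pos: [0.3744, 0.2917, -0.0065]
wrist_force: [-1.5, -1.6, 4.7]
clock: 8.45
eef_pos: [0.3753, 0.2922, 0.0052]
wrist_force: [2.2, 1.6, 3.2]
clock: 8.87
eef_pos: [0.3741, 0.2914, 0.0152]
wrist_force: [2.8, 1.9, 2.5]
clock: 9.28
eef_pos: [0.373, 0.2908, 0.0242]
wrist_force: [-0.1, 0.2, -0.1]
```

```bash
python3 -m handwheel '[[0,0,-0.2,0,0,0,0],[0,0,-0.5,0,0,0,0],[0,0,-1,0,0,0,0],[0,0,-1,0,0,0,0],[0,0,-1,0,0,0,0]]' >/dev/null
python3 -m handwheel '[[0,0,-1,0,0,0,0],[0,0,-1,0,0,0,0],[0,0,-1,0,0,0,0],[0.5,0.45,-0.5,0,0,0,0],[1,0.9,0,0,0,0,0]]' >/dev/null
python3 -m handwheel '[[1,0.9,0,0,0,0,0],[1,0.9,0,0,0,0,0],[1,0.9,0,0,0,0,0],[1,0.9,0,0,0,0,0],[1,0.9,0,0,0,0,0]]' >/dev/null
python3 -m handwheel '[[0.5,0.4,0,0,0,0,0],[0,0,0,0,0,0,0],[0,0,0,0,0,0,0],[0,0,0,0,0,0,0]]'
python3 - <<'E'
from h import *
t=capture('top');cv2.imwrite('pics/t7.png',t[:,:,::-1])
E
```

```text
clock: 10.87
eef_pos: [0.2655, 0.4986, 0.2049]
ee_rot: [0.0, 0.179, 0.984, -0.0]
wrist_force: [0.4, 0.4, 0.8]
gripper_width: 0.004
grip_force: 0.0
```

View pics/t7.png

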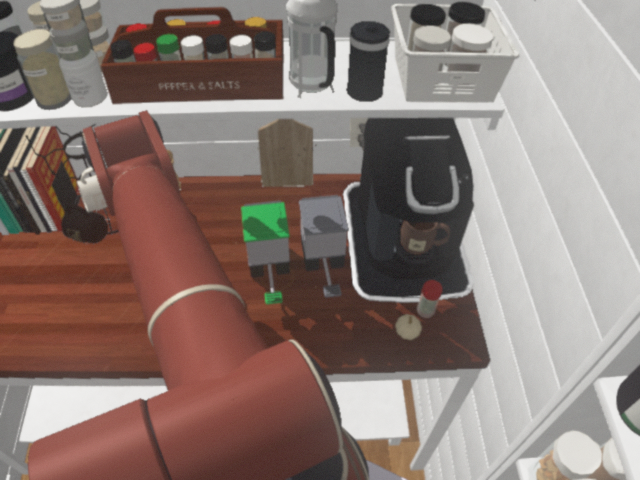

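The green lid is shut at (266,222) and its pedal is back up at (274,297). The grey caddy, pumpkin and spice jar haven't moved, and the arm is clear.

```bash
python3 -c "
from station import *
print(job_done())"
```

```text
the job is handed in; nothing more can be done
None
```

I pressed the green pedal to its stop so the lid stood open, held it a little over 2 s, then eased it up at about 27 mm/s until the lid was shut; the arm moved clear and I handed the job in at about 11 s, but no picture looked inside the caddy, so I can't say whether it was emptied.

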